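# Shut the mould case and set its pressure screw

## Robot

A 6-joint arm with a two-finger parallel gripper is mounted at the origin on the work surface. World frame = base frame: x ahead of the robot, y to its left, z up, the work surface at z = 0. Lengths are in m, angles in degrees, forces in N, time in s.
With the tool pointing down it reaches from about 0.25 to 0.725 m from the base axis. Payload 9.7 kg.
Tool frame: the origin (TCP) lies at the very end of the fingers, on their centre line; the grasp point (between the pads) lies grasp_offset behind it (grasp_offset is the distance from the TCP to the grasp point, in m); z points along the fingers, y is the line along which they close (so a half turn about z gives the same grasp; the last joint's range is limited). The gripper opens to 85 mm and grips with 20 to 120 N. Pads are 22 mm wide; open, the fingers measure 114 mm over their backs; the gripper's body (76 mm by 85 mm) begins 54 mm behind the grasp point. The pads swing forward as they close: fully open they stand 13 mm farther back than shut.
Start: joints at [74.886, 4.979, 10.078, 95.1, 0, 90], TCP at [0.143, 0.531, 0.231] pointing down, gripper open.
Joint ranges: [-179.16, 179.16], [-48.56, 103.87], [-65.8, 70.77], [-126.05, 130.52], [-82.76, 87.17], [-180, 180]. Speed limits (degrees/s): [127.2, 127.2, 147.25, 180, 180, 180].

## Interface

Orientations are given as [roll, pitch, yaw] about the fixed x, y, z axes, in that order (R = Rz(yaw) Ry(pitch) Rx(roll)).
In Python, from workcell import get_obs, camera, calibration, job_done, recognise, cut_out, mark_of, grasp_offset gives the robot as it stands.
- The arm moves only by the tool servo_tool, never from a script. Its argument "moves" is a list of rows, each a list of 3 entries, a list of its own where there are three numbers: the turn, a rotation vector about the tool's x, y, z in degrees, then the shift along the tool's x, y, z in m, then the opening in per cent of the stroke, from 0 (shut) to 100 (fully open). In form: [[[ax, ay, az], [x, y, z], claw], ...]. A call has 1 to 12 rows; each row shifts and turns the commanded pose from where the row before left it, along the tool's axes as they then stand; what a row does not reach is not made up. A row lasts 1/10 s, in which the tool goes at most 50 mm and 8.59 degrees, less where a joint would pass 70% of its speed; a pose out of reach is approached as far as the arm can. A call is refused whole if a number of a shift passes 0.05 or a number of a turn 8.59, either way. A call with a gripper value outside its range is refused whole. The fingers move at their own pace and stop on an object; "force" is the grip in N (left out, the last holds). Time passes only in rows, so rows that do not move let the fingers close. It gives the time, the measured TCP pose, the force, the opening and the grip force at its end, in the units of the state.
- get_obs(): the state, without advancing time (a new reading comes with each control period).
- camera(name): name is "scene" or "top" or "wrist"; returns (picture, depth): 420x560x3 uint8, red, green, blue; 420x560 float32, m along the optical axis (not along the pixel's ray), 0 where there is no reading.
- calibration(name): a dict with "camera_matrix" (3x3 intrinsics, pixels), "R" (3x3) and "t" (3): a world point X has camera coordinates R X + t. Camera axes: x right, y down, z forward; pixel columns grow to the right and rows downward; lengths in m; the calibration is good to about 2 mm. A picture is of the moment at which its call begins: read the wrist's pose just before it. calibration takes no time and is no camera call; for the wrist camera it gives the pose at the moment of the call.
- job_done(): hands the job in; it is judged then, once.
Trained networks look in the newest picture that a camera, given by its name, has taken for a name from the list of things; names that differ only in an ending like _2 or _b are one class to them, and where a whole thing is asked for, a point or a joint stands for the part that bears it (a point fixed in the world has none). Each returns a list of dicts, best first, with "score" (0 to 1); they miss things now and then, are a little off and sometimes report something else, mostly with a low value. They report only what shows in the picture. A call takes as long as a camera call.
- recognise(name, camera): "xyz" ([x, y, z] in m, in the coordinates of the camera as it stood for that picture, good to about 4 mm: the middle of the surface that is visible of it).
- cut_out(name, camera): "mask" (420x560 bool, what is visible of it).
- mark_of(name, camera): "xyz" ([x, y, z] in m, in the coordinates of the camera as it stood for that picture, good to about 4 mm: a listed point, or the origin of a listed thing).
The state is a dict: "time": time; "q": joint angles; "qd": joint speeds; "joint_efforts": joint torques, N m; "ee_pos": TCP position; "tcp_rot": TCP orientation; "wrist_force": force on the tool from outside, world axes, zero at the start; "torque": the same for the moment, N m; "opening": finger opening in m; "grasp_force": force on a finger pad.
Only numpy, scipy, OpenCV 4.12 (cv2) and the standard library are available. Lean on these libraries where they do the work, as an engineer would, in place of code of your own. Each camera call takes 0.05 s, during which the arm holds its last target. There are 200 camera calls.

## Task

Press the mould case's lid fully shut, past its spring catch. Then turn the brass thumbscrew on the lid clockwise until it seats, back it off a quarter turn from there, and finish still gripping the screw by its wings at that setting, lid shut, so that it can be locked. Leave the other things on the bench where they are.

Things in the scene. Friction and masses are not known exactly. Their poses are not given: they have to be found in the camera images.
- mould_case: White open case on a plywood board, fixed to the bench: 200 (x) x 220 (y) x 75 mm tall. Origin: centre of its underside on the bench. -x is its front (towards the robot), +x its back, where the lid is hinged; z up. A steel spring catch on the middle of the front wall holds the lid shut.
- lid (a joint): Lid angle (rad) about the case's back top edge: 0 = fully shut (hard stop), about 0.06 = resting on the catch, not shut; larger = front edge up. It stays where left (stiff hinge, 1 to 4 N down on the pad moves it); passing the catch takes 6 to 12 N in all on the pad, then the catch keeps it shut. About 10 N up at the pad opens it again.
- lid_hinge (a point): Middle of the hinge line: 100 mm behind the case's origin along its x, 75.5 mm above the bench. Turns with the lid: x along the lid from front edge to hinge, y along the hinge, z out of its upper face. The grey lid is 212 mm from hinge to front edge, 220 mm wide, 10 mm thick, its underside at this point's z = 0.
- press_pad (a point): Centre of the upper face of the green pad (34 x 60 mm) at the middle of the lid's front edge: 200 mm from the hinge, 13 mm above the lid's underside; axes as lid_hinge. With the lid shut the face is level, 88.5 mm above the bench.
- press_screw (a joint): Angle of the thumbscrew in rad: 0 = seated (a hard stop, tightest), growing as it is unscrewed, which is counter-clockwise seen from above; 1.571 = a quarter turn backed off. It starts 0.9 to 2.6 rad from its seat, turns freely (about 0.05 N m) until the seat, stays where it is left, and does not noticeably rise or sink.
- wings: The thumbscrew's brass wings: an upright flat bar 46 mm long (x), 11 mm thick (y), 32 mm tall, red dot at its +x end, on a neck over a round aluminium boss in mid lid. Origin on the screw's axis, 100 mm from the hinge and 22 mm above the lid's underside, at the boss's top; the bar spans z = 10 to 42 mm above it. z: the screw's axis, out of the lid.
- screw_grip (a point): Point on the screw's axis at the height to grip, 34 mm above the wings' origin and 8 mm below their top, with the wings' axes (bar along x, pinch across y). With the lid shut it is 141.5 mm above the bench and its z is up.
- shim_a: Bystander, loose, origin at the centre of its underside: green gridded plastic packing shim, 60 x 32 x 12 mm, lying beside the case
- shim_b: Bystander, loose, origin at the centre of its underside: a second green shim, same size
- mixing_cup: Bystander, loose, origin at the centre of its underside: clear plastic mixing cup, 84 mm across, 105 mm tall, standing beside the case
- plywood_offcut: Bystander, loose, origin at the centre of its underside: small plywood square 100 x 75 x 9 mm
- cone_plug: Bystander, loose, origin at the centre of its underside: dark grey blunt cone, 96 mm across at the foot, 62 mm tall
- release_bottle: Bystander, loose, origin at the centre of its underside: white bottle with orange cap, 60 mm across, 160 mm tall
- stir_stick: Bystander, loose, origin at the centre of its underside: wooden stirring stick 180 x 12 x 6 mm
- mould_brush: Bystander, loose, origin at the centre of its underside: brush lying on the bench

How it is judged:
By the outcome, as a careful person would: the job done as asked, in the order asked, and still so for the second after the job is handed in, while the arm keeps its last pose, push and grip.
It also fails if it takes over 69 s, if anything falls off the work surface, if the arm or the gripper's body presses on something with over 40 N, if the wrist force passes 120 N, or if a joint passes its speed limit or range.

## Working session

There is one attempt and no reset: what is moved stays moved. The work goes in short steps, Python scripts to look and compute and a tool call to move; the robot and the scene stay as the last step left them, time stands still between calls to the robot, and variables do not carry over. Pictures are saved under pics/ and viewed, at most 10 in all, crops included, and the job is handed in when it is done.

Besides the shell and the picture viewer there is one more tool, called after "Call:" in YAML: its name, and indented under it one key for each argument. servo_tool: Moves the arm, as the interface text tells. Its arguments: {"type":"object","properties":{"moves":{"type":"array"},"force":{"type":"number"}},"required":["moves"]}

```bash
ls; mkdir -p pics; cat > h.py <<'E'
import numpy as np, cv2
from workcell import *
def toW(c,p):
    k=calibration(c); return np.array(k["R"]).T@(np.array(p)-np.array(k["t"]))
def snap(c,f=None):
    im,d=camera(c)
    if f: cv2.imwrite('pics/'+f,im[:,:,::-1])
    return im,d
def cloud(c,d):
    k=calibration(c);K=np.array(k["camera_matrix"]);v,u=np.mgrid[:d.shape[0],:d.shape[1]]
    P=np.stack([(u-K[0,2])/K[0,0]*d,(v-K[1,2])/K[1,1]*d,d],-1)
    return (P-np.array(k["t"]))@np.array(k["R"])
E
python3 - <<'E'
from h import *
np.set_printoptions(precision=4,suppress=True)
o=get_obs();print({k:np.round(v,4) for k,v in o.items()}, grasp_offset if not callable(grasp_offset) else grasp_offset())
for c in("scene","top"):
    im,d=snap(c,c+'0.png')
    for n in("mould_case","lid_hinge","press_pad","wings","screw_grip"):
        print(c,n,[(toW(c,r["xyz"]),round(r["score"],2)) for r in mark_of(n,c)[:2]])
    for n in("release_bottle","mixing_cup","shim_a"):
        print(c,n,[(toW(c,r["xyz"]),round(r["score"],2)) for r in mark_of(n,c)[:2]])
ims=[cv2.imread('pics/%s0.png'%c) for c in("scene","top")]
E
```

```text
pics
{'time': np.float64(0.0), 'q': array([74.8843,  5.0106, 10.035 , 95.0994,  0.0008, 89.9986]), 'qd': array([-0.0249,  0.0105,  0.0394, -0.0622,  0.0926,  0.0805]), 'joint_efforts': array([  0.0003, -52.0387,  46.4805,   0.0161,   0.    ,   0.    ]), 'ee_pos': array([0.1434, 0.5308, 0.2306]), 'tcp_rot': array([-179.925 ,   -0.0008,  164.8857]), 'wrist_force': array([-0.6831,  0.6898, -0.8216]), 'torque': array([-0.0025,  0.0068,  0.0353]), 'grasp_force': np.float64(0.0), 'opening': np.float64(0.0855)} 0.0187
scene mould_case [(array([0.5624, 0.0311, 0.0012]), 0.87)]
scene lid_hinge [(array([0.6628, 0.0176, 0.0771]), 0.57), (array([0.6603, 0.2017, 0.0029]), 0.44)]
scene press_pad [(array([0.5235, 0.0392, 0.2208]), 0.75)]
scene wings [(array([0.6035, 0.0204, 0.1605]), 0.45)]
scene screw_grip [(array([0.6275, 0.0187, 0.1861]), 0.56)]
scene release_bottle [(array([ 0.6073, -0.4327,  0.0026]), 0.65)]
scene mixing_cup [(array([ 0.5672, -0.1723,  0.0023]), 0.77)]
scene shim_a [(array([0.662 , 0.1975, 0.0015]), 0.65)]
top mould_case [(array([0.564 , 0.0315, 0.0057]), 0.56)]
top lid_hinge [(array([0.6597, 0.0142, 0.0778]), 0.89)]
top press_pad [(array([0.5264, 0.0331, 0.2191]), 0.87)]
top wings [(array([0.6041, 0.022 , 0.1598]), 0.69)]
top screw_grip [(array([0.6228, 0.0237, 0.1871]), 0.68), (array([0.6592, 0.018 , 0.0756]), 0.57)]
top release_bottle [(array([ 0.6023, -0.4322, -0.0039]), 0.64), (array([0.6047, 0.0236, 0.1605]), 0.6)]
top mixing_cup [(array([ 0.5579, -0.1711, -0.0021]), 0.92)]
top shim_a [(array([ 0.6625,  0.1957, -0.0029]), 0.51), (array([0.5543, 0.2222, 0.0024]), 0.46)]
```

View pics/scene0.png

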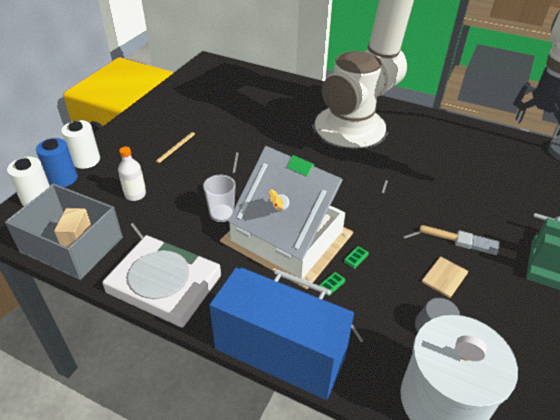

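View pics/top0.png

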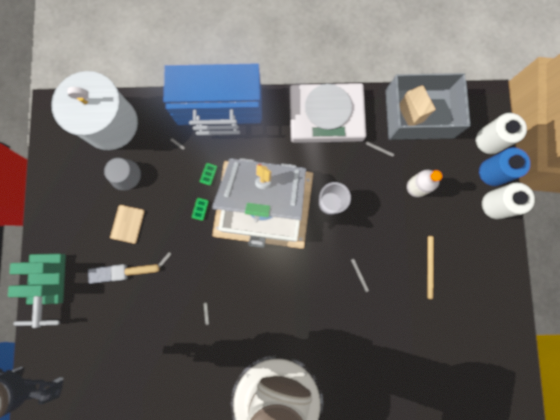

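```bash
python3 - <<'E'
from h import *
np.set_printoptions(precision=4,suppress=True)
# case yaw from pad/hinge masks; lid plane fit
for c in("scene","top"):
    im,d=snap(c);P=cloud(c,d)
    for n in("press_pad","lid_hinge","wings"):
        r=cut_out(n,c)
        for x in r[:1]:
            m=x["mask"]&(d>0);Q=P[m];ce=np.median(Q,0)
            Q=Q[np.linalg.norm(Q-ce,axis=1)<.16]
            for _ in range(8):
                ce=Q.mean(0);w,V=np.linalg.eigh(np.cov((Q-ce).T));s=abs((Q-ce)@V[:,0]);K=s<max(.003,2*np.median(s));Q=Q[K] if n!="wings" else Q
            print(c,n,x["score"],m.sum(),ce,"normal",V[:,0],"long",V[:,2],np.sqrt(w))
E
```

```text
scene press_pad 0.83 7325 [0.5943 0.0316 0.1539] normal [ 0.6498 -0.1002  0.7535] long [-0.2912 -0.9485  0.1249] [0.0015 0.0621 0.0635]
scene lid_hinge 0.67 7455 [0.5938 0.032  0.1543] normal [ 0.6497 -0.0999  0.7536] long [-0.2727 -0.956   0.1083] [0.0015 0.0623 0.0636]
top press_pad 0.93 4404 [0.5751 0.0261 0.1662] normal [-0.6466  0.1019 -0.756 ] long [0.0946 0.9941 0.053 ] [0.0012 0.0593 0.0643]
top lid_hinge 0.86 4329 [0.5744 0.0266 0.1669] normal [-0.6465  0.1017 -0.7561] long [0.1387 0.9902 0.0146] [0.0012 0.0589 0.0641]
```

The lid stands up at about 41° with its green pad at the front edge (scene ≈ 300,166) and the brass wings mid-lid (≈ 277,200). The cup is to its right, and the shims lie on the left side of the case. In the top view the pad is at ≈ (257,211). I'll go above the pad with the gripper shut.

Call:
servo_tool:
  moves:
    - [[0, 0, 0], [-0.02, -0.016, -0.03], 0]
    - [[0, 0, 0], [-0.03, -0.024, -0.03], 0]
    - [[0, 0, 0], [-0.03, -0.024, 0], 0]
    - [[0, 0, 0], [-0.03, -0.024, 0], 0]
    - [[0, 0, 0], [-0.03, -0.024, 0], 0]
    - [[0, 0, 0], [-0.03, -0.024, 0], 0]
    - [[0, 0, 0], [-0.03, -0.024, 0], 0]
    - [[0, 0, 0], [-0.03, -0.024, 0], 0]
    - [[0, 0, 0], [-0.03, -0.024, 0], 0]
    - [[0, 0, 0], [-0.03, -0.024, 0], 0]
    - [[0, 0, 0], [-0.03, -0.024, 0], 0]
    - [[0, 0, 0], [-0.03, -0.024, 0], 0]

```text
time: 2.5
ee_pos: [0.409, 0.1679, 0.2915]
tcp_rot: [180.0, 0.0, 164.9]
wrist_force: [0.9, 1.1, -0.1]
opening: -0.0003
grasp_force: 0.0
```

Call:
servo_tool:
  moves:
    - [[0, 0, 0], [-0.035, -0.024, 0], 0]
    - [[0, 0, 0], [-0.035, -0.024, 0], 0]
    - [[0, 0, 0], [-0.036, -0.024, 0.01], 0]
    - [[0, 0, 0], [-0.036, -0.024, 0.01], 0]
    - [[0, 0, -6], [0, 0, 0.02], 0]
    - [[0, 0, 0], [0, 0, 0.01], 0]
    - [[0, 0, 0], [0, 0, 0], 0]

```text
time: 3.2
ee_pos: [0.5196, 0.0398, 0.24]
tcp_rot: [-180.0, -0.1, 170.7]
wrist_force: [0.4, -0.9, 0.5]
opening: -0.0003
grasp_force: 0.0
```

```bash
python3 - <<'E'
from h import *
np.set_printoptions(precision=4,suppress=True)
o=get_obs();print(o["time"],o["q"],o["ee_pos"],o["tcp_rot"],o["wrist_force"])
a=np.array([snap("wrist","w1.png")[0],snap("scene")[0]])
cv2.imwrite('pics/s1.png',np.hstack([a[0][:, :],a[1][120:300,180:400].repeat(2,0).repeat(2,1)[:420] if 0 else cv2.resize(a[1][130:300,200:380],(440,420))])[:,:,::-1][:, :1000]) 
im=cv2.imread('pics/s1.png');cv2.imwrite('pics/s1.png',cv2.resize(im,(800,336)))
E
```

```text
3.2 [ 4.3806  1.3363  7.2463 96.0474  0.0053 13.6418] [0.5196 0.0398 0.24  ] [-179.9727   -0.1349  170.7388] [ 0.3524 -0.9406  0.4623]
```

View pics/s1.png

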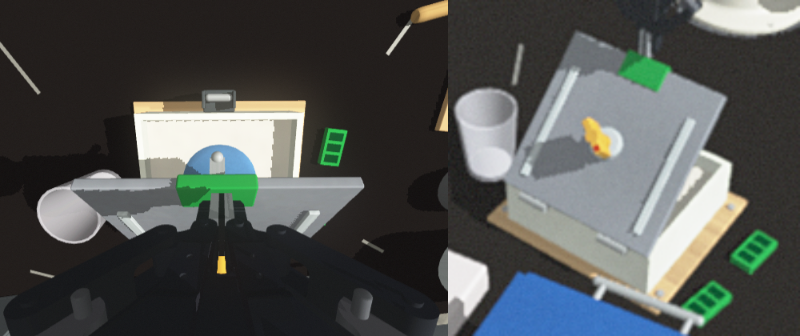

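The fingertips are just above the green pad (wrist view ≈ 217,190), and the wings are turned partly across the lid. Now I'll press the lid down along its arc.

Call:
servo_tool:
  moves:
    - [[0, 0, 0], [-0.009, 0, 0.01], 0]
    - [[0, 0, 0], [0, 0, 0.01], 0]
    - [[0, 0, 0], [0.008, 0, 0.009], 0]
    - [[0, 0, 0], [0.008, 0, 0.009], 0]
    - [[0, 0, 0], [0.006, 0, 0.0085], 0]
    - [[0, 0, 0], [0.006, 0, 0.0085], 0]
    - [[0, 0, 0], [0.005, 0, 0.009], 0]
    - [[0, 0, 0], [0.005, 0, 0.009], 0]
    - [[0, 0, 0], [0.004, 0, 0.0095], 0]
    - [[0, 0, 0], [0.004, 0, 0.0095], 0]
    - [[0, 0, 0], [0.003, 0, 0.01], 0]
    - [[0, 0, 0], [0.003, 0, 0.01], 0]

```text
time: 4.5
ee_pos: [0.4775, 0.0466, 0.1284]
tcp_rot: [-180.0, -0.0, 170.9]
wrist_force: [-0.6, 0.1, 1.0]
opening: -0.0002
grasp_force: 0.7
```

Call:
servo_tool:
  moves:
    - [[0, 0, 0], [0.002, 0, 0.01], 0]
    - [[0, 0, 0], [0.002, 0, 0.01], 0]
    - [[0, 0, 0], [0, 0, 0.006], 0]
    - [[0, 0, 0], [0, 0, 0], 0]

```text
time: 4.9
ee_pos: [0.4735, 0.0471, 0.1022]
tcp_rot: [-180.0, -0.1, 170.9]
wrist_force: [0.3, 0.8, 0.5]
opening: -0.0003
grasp_force: 0.0
```

Call:
servo_tool:
  moves:
    - [[0, 0, 0], [0, 0, 0.003], 0]
    - [[0, 0, 0], [0, 0, 0.003], 0]
    - [[0, 0, 0], [0, 0, 0.002], 0]

```text
time: 5.2
ee_pos: [0.4738, 0.0472, 0.0963]
tcp_rot: [180.0, 0.0, 170.9]
wrist_force: [-6.0, 0.8, 8.1]
opening: 0.0001
grasp_force: 4.3
```

Call:
servo_tool:
  moves:
    - [[0, 0, 0], [0, 0, 0.002], 0]
    - [[0, 0, 0], [0, 0, 0.002], 0]

```text
time: 5.4
ee_pos: [0.4741, 0.0472, 0.092]
tcp_rot: [180.0, 0.0, 170.9]
wrist_force: [-1.9, -0.0, 3.4]
opening: 0.0
grasp_force: 1.5
```

Call:
servo_tool:
  moves:
    - [[0, 0, 0], [0, 0, 0.002], 0]
    - [[0, 0, 0], [0, 0, 0.001], 0]

```text
time: 5.6
ee_pos: [0.4742, 0.0471, 0.0884]
tcp_rot: [180.0, 0.0, 170.9]
wrist_force: [-3.1, -0.2, 11.6]
opening: -0.0
grasp_force: 5.9
```

Call:
servo_tool:
  moves:
    - [[0, 0, 0], [0, 0, 0.001], 0]
    - [[0, 0, 0], [0, 0, 0], 0]

```text
time: 5.8
ee_pos: [0.4742, 0.0471, 0.0884]
tcp_rot: [180.0, 0.1, 170.9]
wrist_force: [-3.9, -0.0, 10.9]
opening: -0.0
grasp_force: 5.2
```

Call:
servo_tool:
  moves:
    - [[0, 0, 0], [0, 0, 0.002], 0]
    - [[0, 0, 0], [0, 0, 0], 0]

```text
time: 6.0
ee_pos: [0.4743, 0.0472, 0.0881]
tcp_rot: [180.0, 0.1, 170.9]
wrist_force: [-11.0, -0.5, 25.2]
opening: 0.0002
grasp_force: 12.7
```

Call:
servo_tool:
  moves:
    - [[0, 0, 0], [0, 0, -0.02], 0]
    - [[0, 0, 0], [0, 0, -0.04], 0]
    - [[0, 0, 0], [0, 0, -0.04], 50]
    - [[0, 0, 0], [-0.03, 0, -0.04], 50]
    - [[0, 0, 0], [-0.04, 0, -0.04], 50]
    - [[0, 0, 0], [-0.04, 0, 0], 50]
    - [[0, 0, 0], [-0.02, 0, 0], 50]
    - [[0, 0, 0], [0, 0, 0], 50]

```text
time: 6.8
ee_pos: [0.5999, 0.0267, 0.2587]
tcp_rot: [-180.0, -0.1, 170.8]
wrist_force: [-0.8, 0.2, -0.4]
opening: 0.0423
grasp_force: 0.0
```

```bash
python3 - <<'E'
from h import *
np.set_printoptions(precision=4,suppress=True)
o=get_obs();print(o["time"],o["q"],o["ee_pos"])
for c in("wrist","scene","top"):
    im,d=snap(c,c+'2.png')
    P=cloud(c,d)
    for n in("press_pad","wings","screw_grip"):
        print(c,n,[(toW(c,r["xyz"]),round(r["score"],2)) for r in mark_of(n,c)[:2]])
    hs=cv2.cvtColor(im,cv2.COLOR_RGB2HSV).astype(int)
    near=(np.hypot(P[...,0]-.5627,P[...,1]-.0312)<.05)&(P[...,2]>.11)&(P[...,2]<.17)
    b=near&(hs[...,1]>110)&((hs[...,0]>12)&(hs[...,0]<35)); r=near&(hs[...,1]>110)&((hs[...,0]<=8)|(hs[...,0]>170))
    Q=P[b|r];
    if len(Q)>20:
        Q=Q[Q[:,2]>np.percentile(Q[:,2],95)-.02];ce=Q.mean(0);w,V=np.linalg.eigh(np.cov(Q[:,:2].T))
        print(c,"brass",b.sum(),ce,np.degrees(np.arctan2(V[1,1],V[0,1])),np.sqrt(w),"red",r.sum(),P[r].mean(0) if r.any() else 0, 'ztop',np.percentile(Q[:,2],95))
    lid=(np.hypot(P[...,0]-.5627,P[...,1]-.0312)<.08)&(P[...,2]>.07)&(P[...,2]<.11)
    print('lid z',np.median(P[lid][:,2]))
a=cv2.imread('pics/wrist2.png');b=cv2.imread('pics/scene2.png')[140:300,200:370]
cv2.imwrite('pics/w2.png',cv2.resize(np.hstack([a,cv2.resize(b,(446,420))]),(800,334)))
E
```

```text
6.8 [ 2.5563 13.0439 22.2651 99.3104 -0.0101 11.7152] [0.5999 0.0267 0.2587]
wrist press_pad [(array([0.4671, 0.0467, 0.0909]), 0.63)]
wrist wings [(array([0.5642, 0.0312, 0.0988]), 0.91)]
wrist screw_grip [(array([0.5609, 0.0305, 0.1302]), 0.85)]
wrist brass 674 [0.5631 0.029  0.1399] -137.84856566235771 [0.0037 0.0124] red 51 [0.5772 0.0404 0.141 ] ztop 0.14238759013396904
lid z 0.08662879856043139
scene press_pad []
scene wings [(array([0.5615, 0.0244, 0.0987]), 0.49)]
scene screw_grip [(array([0.5682, 0.0283, 0.1357]), 0.53)]
scene brass 118 [0.5725 0.0333 0.1374] -140.53701088384412 [0.0041 0.0132] red 2 [0.575  0.0405 0.1391] ztop 0.1436365345705775
lid z 0.08755746184313279
top press_pad []
top wings []
top screw_grip [(array([ 0.364 , -0.4562,  0.001 ]), 0.39)]
lid z 0.0866451311745698
```

View pics/w2.png

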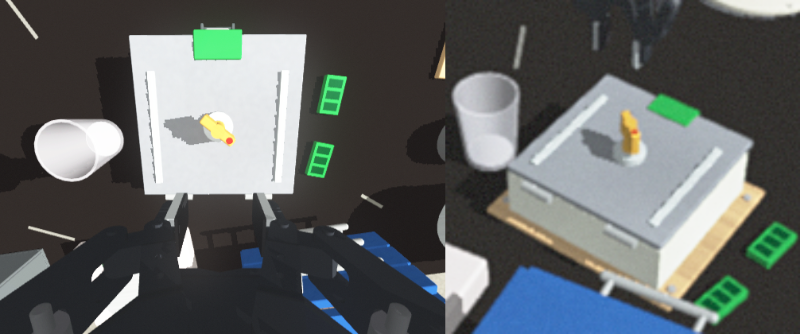

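The lid is shut flat (its upper face measures 0.087). The wings' bar lies about 41° from world x, with the red dot toward the back-left (≈ 229,141 in the left view). The depth puts the wings' top at about 0.142, so the grip height is about 0.132. That agrees with the lid dimensions but not with the stated 141.5 mm. I'll move over the screw and align.

Call:
servo_tool:
  moves:
    - [[0, 0, 0], [0.02, -0.002, 0], 60]
    - [[0, 0, 0], [0.017, 0, 0], 60]
    - [[0, 0, -8.5], [0, 0, 0.01], 60]
    - [[0, 0, -8.5], [0, 0, 0.01], 60]
    - [[0, 0, -8.5], [0, 0, 0.01], 60]
    - [[0, 0, -8.5], [0, 0, 0.01], 60]
    - [[0, 0, -8.5], [0, 0, 0.01], 60]
    - [[0, 0, -8], [0, 0, 0.01], 60]
    - [[0, 0, 0], [0, 0, 0], 60]

```text
time: 8.3
ee_pos: [0.5603, 0.0311, 0.1994]
tcp_rot: [179.9, -0.1, -138.5]
wrist_force: [-0.4, 0.1, -0.2]
opening: 0.0511
grasp_force: 0.0
```

```bash
python3 - <<'E'
from h import *
np.set_printoptions(precision=4,suppress=True)
o=get_obs();print(o["time"],o["q"],o["ee_pos"],o["tcp_rot"])
c="wrist"
im,d=snap(c,'w3.png');P=cloud(c,d)
for n in("wings","screw_grip"):
    print(c,n,[(toW(c,r["xyz"]),round(r["score"],2)) for r in mark_of(n,c)[:2]])
hs=cv2.cvtColor(im,cv2.COLOR_RGB2HSV).astype(int)
b=(hs[...,1]>110)&((hs[...,0]<35)|(hs[...,0]>170))&(np.hypot(P[...,0]-.563,P[...,1]-.031)<.04)&(P[...,2]>.1)&(P[...,2]<.17)
Q=P[b];print(b.sum(),np.percentile(Q[:,2],[50,90,99]));Q=Q[Q[:,2]>np.percentile(Q[:,2],90)-.004]
print(len(Q),Q.mean(0),cv2.minAreaRect((Q[:,:2]*1000).astype(np.float32)))
E
```

```text
8.3 [  3.1821   6.0701   7.711   91.7548   0.0004 -38.3232] [0.5603 0.0311 0.1994] [ 179.929    -0.0892 -138.4946]
wrist wings [(array([0.5662, 0.0288, 0.0991]), 0.71)]
wrist screw_grip [(array([0.5651, 0.0332, 0.1318]), 0.95)]
1070 [0.1412 0.1424 0.1433]
913 [0.5649 0.0275 0.1414] ((565.9169311523438, 28.0146541595459), (45.45099639892578, 15.427684783935547), 40.96436309814453)
```

View pics/w3.png

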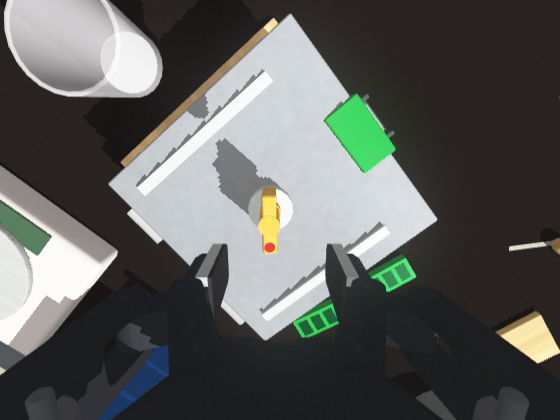

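Call:
servo_tool:
  force: 40
  moves:
    - [[0, 0, 0.5], [-0.002, -0.0035, 0.02], 60]
    - [[0, 0, 0], [0, 0, 0.025], 60]
    - [[0, 0, 0], [0, 0, 0.025], 60]
    - [[0, 0, 0], [0, 0, 0.0165], 60]
    - [[0, 0, 0], [0, 0, 0], 30]
    - [[0, 0, 0], [0, 0, 0], 20]
    - [[0, 0, 0], [0, 0, 0], 15]

```text
time: 9.15
ee_pos: [0.5656, 0.0296, 0.1158]
tcp_rot: [-179.9, 0.1, -139.2]
wrist_force: [3.1, -3.8, -2.3]
opening: 0.0126
grasp_force: 2.1
```

Call:
servo_tool:
  moves:
    - [[0, 0, 0], [0, 0, 0], 10]
    - [[0, 0, 0], [0, 0, 0], 5]
    - [[0, 0, 0], [0, 0, 0], 0]
    - [[0, 0, 0], [0, 0, 0], 0]
    - [[0, 0, 0], [0, 0, 0], 0]

```text
time: 9.65
ee_pos: [0.566, 0.029, 0.1159]
tcp_rot: [-179.8, 0.1, -139.2]
wrist_force: [2.9, -5.8, 1.1]
opening: 0.01
grasp_force: 40.6
```

```bash
cat > st.py <<'E'
from h import *
np.set_printoptions(precision=4,suppress=True)
o=get_obs()
for k in("time","q","ee_pos","tcp_rot","wrist_force","torque","opening","grasp_force"):print(k,np.round(o[k],4))
E
python3 st.py
```

```text
time 9.65
q [  2.9809   6.3117  -1.2337  82.2547  -0.1039 -37.8288]
ee_pos [0.566  0.029  0.1159]
tcp_rot [-179.7954    0.0942 -139.1903]
wrist_force [ 2.8726 -5.7554  1.0901]
torque [-0.9518 -0.5102  0.0838]
opening 0.01
grasp_force 40.5615
```

Call:
servo_tool:
  moves:
    - [[0, 0, 0], [0, -0.001, 0], 0]
    - [[0, 0, 5], [0, 0, 0], 0]
    - [[0, 0, 5], [0, 0, 0], 0]
    - [[0, 0, 5], [0, 0, 0], 0]
    - [[0, 0, 5], [0, 0, 0], 0]
    - [[0, 0, 0], [0, 0, 0], 0]

```text
time: 10.25
ee_pos: [0.566, 0.0291, 0.1158]
tcp_rot: [-180.0, 0.1, -159.2]
wrist_force: [-1.2, -1.1, 5.7]
opening: 0.0106
grasp_force: 41.3
```

```bash
python3 st.py
```

```text
time 10.25
q [  2.941    6.3826  -1.1643  82.3196  -0.0044 -17.823 ]
ee_pos [0.566  0.0291 0.1158]
tcp_rot [-179.955     0.1257 -159.236 ]
wrist_force [-1.2495 -1.1463  5.6725]
torque [-0.266   0.2101 -0.0534]
opening 0.0106
grasp_force 41.3327
```

Call:
servo_tool:
  moves:
    - [[0, 0, 5], [0, 0, 0], 0]
    - [[0, 0, 5], [0, 0, 0], 0]
    - [[0, 0, 5], [0, 0, 0], 0]
    - [[0, 0, 5], [0, 0, 0], 0]
    - [[0, 0, 5], [0, 0, 0], 0]
    - [[0, 0, 0], [0, 0, 0], 0]

```text
time: 10.85
ee_pos: [0.566, 0.0293, 0.1158]
tcp_rot: [180.0, 0.1, 175.8]
wrist_force: [-1.4, -0.5, 7.2]
opening: 0.01
grasp_force: 41.4
```

```bash
python3 st.py
```

```text
time 10.85
q [ 2.9505  6.3779 -1.1708 82.3151  0.0187  7.1472]
ee_pos [0.566  0.0293 0.1158]
tcp_rot [179.9645   0.1328 175.8033]
wrist_force [-1.3769 -0.4676  7.2011]
torque [-0.0243  0.1965 -0.0026]
opening 0.01
grasp_force 41.3606
```

Call:
servo_tool:
  moves:
    - [[0, 0, 4], [0, 0, 0], 0]
    - [[0, 0, 4], [0, 0, 0], 0]
    - [[0, 0, 4], [0, 0, 0], 0]

```text
time: 11.15
ee_pos: [0.566, 0.0294, 0.1159]
tcp_rot: [179.9, 0.1, 163.8]
wrist_force: [-0.7, 0.6, 6.9]
opening: 0.0099
grasp_force: 41.3
```

```bash
python3 st.py|egrep "rot|torq|for|open"
```

```text
tcp_rot [179.9245   0.1255 163.8218]
wrist_force [-0.7127  0.6223  6.9289]
torque [0.1203 0.1381 0.034 ]
opening 0.0099
grasp_force 41.3394
```

Call:
servo_tool:
  moves:
    - [[0, 0, 4], [0, 0, 0], 0]
    - [[0, 0, 4], [0, 0, 0], 0]
    - [[0, 0, 4], [0, 0, 0], 0]

```text
time: 11.45
ee_pos: [0.5661, 0.0295, 0.1158]
tcp_rot: [179.9, 0.1, 151.8]
wrist_force: [-0.8, 0.4, 6.2]
opening: 0.0106
grasp_force: 41.3
```

```bash
python3 st.py|egrep "rot|torq|for|open"
```

```text
tcp_rot [179.8889   0.109  151.8238]
wrist_force [-0.786   0.4203  6.1889]
torque [ 0.1934  0.0329 -0.0263]
opening 0.0106
grasp_force 41.3105
```

Call:
servo_tool:
  moves:
    - [[0, 0, 4], [0, 0, 0], 0]
    - [[0, 0, 4], [0, 0, 0], 0]
    - [[0, 0, 4], [0, 0, 0], 0]

```text
time: 11.75
ee_pos: [0.5662, 0.0295, 0.1159]
tcp_rot: [179.9, 0.1, 139.8]
wrist_force: [0.6, 0.7, 5.8]
opening: 0.0101
grasp_force: 41.3
```

```bash
python3 st.py|egrep "rot|torq|for|open"
```

```text
tcp_rot [179.8583   0.084  139.8318]
wrist_force [0.6127 0.7366 5.8027]
torque [ 0.2298 -0.0099  0.1042]
opening 0.0101
grasp_force 41.2784
```

Call:
servo_tool:
  moves:
    - [[0, 0, 4], [0, 0, 0], 0]
    - [[0, 0, 4], [0, 0, 0], 0]

```text
time: 11.95
ee_pos: [0.5662, 0.0296, 0.1159]
tcp_rot: [179.8, 0.1, 131.9]
wrist_force: [0.8, 1.5, 6.2]
opening: 0.0103
grasp_force: 65.8
```

```bash
python3 st.py|egrep "rot|torq|for|open"
```

```text
tcp_rot [179.8494   0.0757 131.911 ]
wrist_force [0.8266 1.5079 6.1631]
torque [ 0.0438 -0.0406  1.5461]
opening 0.0103
grasp_force 65.8201
```

Call:
servo_tool:
  moves:
    - [[0, 0, -2], [0, 0, 0], 0]
    - [[0, 0, 0], [0, 0, 0], 0]

```text
time: 12.15
ee_pos: [0.5662, 0.0296, 0.1159]
tcp_rot: [179.9, 0.1, 134.1]
wrist_force: [0.2, 0.9, 5.8]
opening: 0.0102
grasp_force: 49.4
```

```bash
python3 st.py|egrep "rot|torq|for|open"
```

```text
tcp_rot [179.858    0.0832 134.1305]
wrist_force [0.1687 0.8762 5.848 ]
torque [ 0.1257 -0.0064  0.9424]
opening 0.0102
grasp_force 49.365
```

Call:
servo_tool:
  moves:
    - [[0, 0, -1], [0, 0, 0], 0]
    - [[0, 0, 0], [0, 0, 0], 0]

```text
time: 12.35
ee_pos: [0.5662, 0.0296, 0.1159]
tcp_rot: [179.9, 0.1, 135.1]
wrist_force: [0.8, 0.5, 6.4]
opening: 0.0105
grasp_force: 44.0
```

```bash
python3 st.py|egrep "rot|torq|for|open"
```

```text
tcp_rot [179.8553   0.0822 135.086 ]
wrist_force [0.7979 0.455  6.3738]
torque [ 0.1124 -0.0651  0.6815]
opening 0.0105
grasp_force 43.9712
```

Call:
servo_tool:
  moves:
    - [[0, 0, -1.5], [0, 0, 0], 0]
    - [[0, 0, 0], [0, 0, 0], 0]

```text
time: 12.55
ee_pos: [0.5662, 0.0296, 0.1158]
tcp_rot: [179.9, 0.1, 136.6]
wrist_force: [1.0, 1.6, 5.4]
opening: 0.0102
grasp_force: 41.3
```

```bash
python3 st.py|egrep "rot|torq|for|open"
```

```text
tcp_rot [179.8513   0.0779 136.5524]
wrist_force [1.0405 1.5729 5.3608]
torque [ 0.2342 -0.0357  0.1108]
opening 0.0102
grasp_force 41.3016
```

Call:
servo_tool:
  moves:
    - [[0, 0, -1], [0, 0, 0], 0]
    - [[0, 0, 0], [0, 0, 0], 0]

```text
time: 12.75
ee_pos: [0.5662, 0.0296, 0.1158]
tcp_rot: [179.9, 0.1, 137.5]
wrist_force: [0.4, 1.3, 6.0]
opening: 0.0102
grasp_force: 41.3
```

```bash
python3 st.py|egrep "rot|torq|for|open"
```

```text
tcp_rot [179.8523   0.0766 137.5255]
wrist_force [0.4103 1.2617 6.0383]
torque [ 0.2466 -0.0082 -0.0112]
opening 0.0102
grasp_force 41.2871
```

The screw seats at a yaw of about 136.8° (torque rises sharply past there and returns to zero there). I'll back off 90° to about 226.8° (= −133.2°).

Call:
servo_tool:
  moves:
    - [[0, 0, -7.5], [0, 0, 0], 0]
    - [[0, 0, -7.5], [0, 0, 0], 0]
    - [[0, 0, -7.5], [0, 0, 0], 0]
    - [[0, 0, -7.5], [0, 0, 0], 0]
    - [[0, 0, -7.5], [0, 0, 0], 0]
    - [[0, 0, -7.5], [0, 0, 0], 0]
    - [[0, 0, -7.5], [0, 0, 0], 0]
    - [[0, 0, -7.5], [0, 0, 0], 0]
    - [[0, 0, -7.5], [0, 0, 0], 0]
    - [[0, 0, -7.5], [0, 0, 0], 0]
    - [[0, 0, -7.5], [0, 0, 0], 0]
    - [[0, 0, 0], [0, 0, 0], 0]

```text
time: 13.95
ee_pos: [0.5661, 0.0289, 0.1159]
tcp_rot: [-179.9, 0.1, -139.8]
wrist_force: [-0.3, -3.0, 5.7]
opening: 0.0102
grasp_force: 41.4
```

Call:
servo_tool:
  moves:
    - [[0, 0, -3.5], [0, 0, 0], 0]
    - [[0, 0, -3.5], [0, 0, 0], 0]
    - [[0, 0, 0], [0, 0, 0], 0]
    - [[0, 0, 0], [0, 0, 0], 0]

```text
time: 14.35
ee_pos: [0.5661, 0.0288, 0.1158]
tcp_rot: [-179.9, 0.1, -133.0]
wrist_force: [-0.7, -2.9, 5.7]
opening: 0.01
grasp_force: 41.3
```

```bash
python3 st.py; python3 - <<'E'
from h import *
a,d=snap("wrist"); b,_=snap("scene")
cv2.imwrite('pics/f.png',cv2.resize(np.hstack([a,cv2.resize(b[130:300,200:380],(445,420))]),(800,334))[:,:,::-1])
E
```

```text
time 14.35
q [  2.932    6.3817  -1.1671  82.3057  -0.0297 -44.036 ]
ee_pos [0.5661 0.0288 0.1158]
tcp_rot [-179.8775    0.084  -133.0319]
wrist_force [-0.7382 -2.9306  5.7119]
torque [-0.4995  0.1054  0.0427]
opening 0.01
grasp_force 41.3458
```

View pics/f.png

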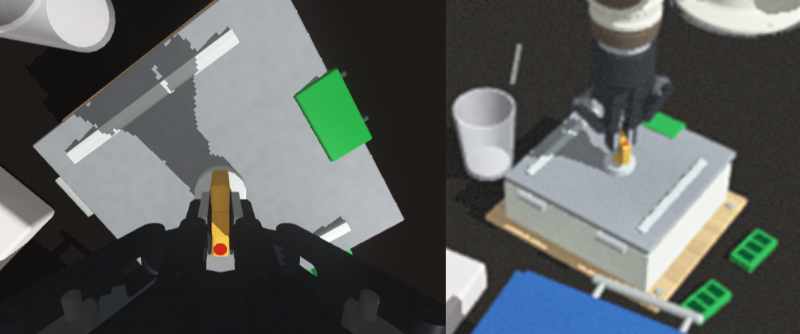

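The bar sits squarely between the pads (≈ 220,215, red dot at 220,250), the lid is flat and shut, and nothing else has moved. I'll hand it in.

```bash
python3 -c "from workcell import *; print(job_done())"
```

```text
the job is handed in; nothing more can be done
None
```

I pressed the lid shut past its catch, turned the screw clockwise to its seat and backed it off about 90°. I handed the job in at about 14 s, with the gripper still holding the wings (41 N) and nothing else on the bench disturbed; no verdict came back.

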